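# Dock the grounds bin and hold the mill lid on pulse

## Task

Get the coffee mill ready and pulse it: slide the loose grounds bin straight back until it sits flush and square against the tower under the chute. Then lower the mill's lid into the mouth, lugs through the notches, until fully home, and twist it clockwise to the half-way marks (pulse), without letting it click over into the lock; finish while still gripping it and holding it there against its spring. Leave everything else on the counter where it stands.

Things in the scene. Friction and masses are not known exactly. Their poses are not given: they have to be found in the camera images.
- mill: fixed electric coffee mill: aluminium tower, its flat front the plane x = -45 mm of this frame, 115 mm wide, 118 tall, back at x = +75; on it a round black drum 112 mm across with an open mouth on top. A black chute 42 mm wide juts from the front to x = -68 mm, 93 to 126 mm up. Origin on the counter under the mouth's centre, z up, front towards -x.
- mouth (a point): centre of the mouth, level with the drum's rim, 170 mm above the counter. An inward lip 4 mm thick leaves a 77 mm opening, with two notches 18 mm wide on the mill's y axis (+y and -y sides); under the lip the bore is 94 mm, its floor 35 mm below the rim, with a burr cone rising to 16 mm below the rim.
- half_mark (a point): half-way (pulse) mark by the +y notch: a pair of short steel ribs on the drum's outside, at the rim. On both sides the ribs run, clockwise from above: a tall thin one at the notch (entry), this pair 0.65 rad on, a wide one 1.3 on (lock). The lid's grip bar points at them: turned to pulse, its ends point at the pairs.
- ring (a joint): drive ring in the mouth, turned by the lid's lugs: 0 at rest at the notches, grows clockwise from above, 0.6 rad half way (pulse), 1.2 lock. Its over-centre spring pushes back to 0 with 0.07 to 0.16 N m; past about 1.0 it snaps on into the lock. The lugs have up to 0.1 rad of play each way in it: the lid turns that much before the ring follows.
- lid: loose round lid, about 0.14 kg, grey with a black grip bar; stands on the counter skirt down. Origin at the centre of its underside, z up. Skirt 72 mm across, 14 high; flange 100 across from 14 to 22 mm; crown to 26. Fully home the flange lies on the rim, the origin 156 mm above the counter. It goes in when its x axis lies along the mill's y axis (within 0.09 rad), either way round.
- lid_grip (a point): middle of the lid's upright grip bar, 48 mm above the lid's origin. The bar lies along the lid's x axis, 66 mm long, 18 mm wide, flat sides, from the crown at 26 mm to its top at 62 mm.
- lid_lug (a point): outer end of the lid's +x lug, 43 mm from the axis, 4.5 mm up; there is another on the -x side. Each is 10 mm wide and 6 mm high and lies under an end of the grip bar.
- bin: loose open-topped grounds bin, black, steel plate on its front; 70 mm deep (x), 84 wide (y), 70 tall, walls 4, 0.15 to 0.32 kg. It stands in front of the tower, 25 to 50 mm short of it, a little askew. Origin at the centre of its underside, front towards -x. Docked, its back lies flat on the tower's front, in line with the mill's middle (within 15 mm sideways).
- bin_back (a point): middle of the bin's flat back face, 35 mm behind its origin and 35 mm up
- mug: white ceramic mug, 82 mm across, 95 tall, handle on its +y side; bystander, origin under its centre
- jar: glass storage jar with steel cap, 90 mm across, 130 tall; bystander, origin under its centre
- peppermill: turned dark wood pepper mill, 56 mm across, 187 tall; bystander, origin under its centre
- bowl: small blue ceramic bowl, 100 mm across, 50 tall; bystander, origin under its centre
- tamper: steel coffee tamper with waisted handle, 58 mm across, 86 tall; bystander, origin under its centre
- jar_ring: plain steel screw ring off a preserving jar, 86 mm across, open in the middle, 16 tall; not the mill's lid; bystander, origin under its centre
- spoon: wooden spoon lying on the counter along its own x axis; bystander, origin at its middle
Things that resemble listed ones, but are neither listed nor needed, are in the scene too. What is shaped like the bin but yellow is not meant. Leave any yellow look-alike of the lid alone.

How it is judged:
By the outcome, as a careful person would: the job done as asked, in the order asked, and still so for the second after the job is handed in, while the arm keeps its last pose, push and grip.
It also fails if it takes over 61 s, if anything falls off the work surface, if the arm or the gripper's body presses on something with over 40 N, if the wrist force passes 120 N, or if a joint passes its speed limit or range.

## Robot

A 6-joint arm with a two-finger parallel gripper is mounted at the origin on the work surface. World frame = base frame: x ahead of the robot, y to its left, z up, the work surface at z = 0. Lengths are in m, angles in degrees, forces in N, time in s.
With the tool pointing down it reaches from about 0.4 to 0.825 m from the base axis. Payload 7 kg.
Tool frame: the origin (TCP) lies midway between the tips of the shut fingers; the grasp point (between the pads) lies 19 mm behind it; z points along the fingers, y is the line along which they close (so a half turn about z gives the same grasp; the last joint's range is limited). The gripper opens to 88 mm and grips with 3 to 60 N. Pads are 19 mm wide; open, the fingers measure 130 mm over their backs; the gripper's body (78 mm by 193 mm) begins 47 mm behind the grasp point.
Start: joints at [88.012, 20.546, 0.682, 0, -70.136, -16.507], TCP at [0.214, 0.64, 0.227] pointing down, gripper open.
Joint ranges: [-176.03, 176.03], [-82.01, 121.73], [-58.28, 71.71], [-173.87, 95.51], [-174.79, -0.11], [-173.66, 173.66]. Speed limits (degrees/s): [136.94, 136.94, 172.46, 180, 180, 180].

## Interface

Orientations are given as [roll, pitch, yaw] about the fixed x, y, z axes, in that order (R = Rz(yaw) Ry(pitch) Rx(roll)).
In Python, from plant import r gives the robot as it stands. The module is installed in compiled form; this text tells all that it offers.
- The arm moves only by the tool play_rows, never from a script. Its argument "rows" is a list of rows, each an object with "slide": the shift along the tool's x, y, z as a fraction of full scale, a list of three; "delta_rot": the turn, a rotation vector about the tool's x, y, z as a fraction of full scale, a list of three; "fingers": the opening, from -1 (shut) to 1 (fully open). In form: [{"slide": [x, y, z], "delta_rot": [rx, ry, rz], "fingers": fingers}, ...]. A call has 1 to 8 rows; each row shifts and turns the commanded pose from where the row before left it, along the tool's axes as they then stand; what a row does not reach is not made up. Full scale, the value 1, is 0.15 m for a shift and 0.08 rad for a turn. A row lasts 1/8 s, in which the tool goes at most 62.5 mm and 10.7 degrees, less where a joint would pass 70% of its speed; a pose out of reach is approached as far as the arm can. A call with a number of a shift or a turn outside -1 to 1 is refused whole. A call with a gripper value outside its range is refused whole. The fingers move at their own pace and stop on an object; "squeeze" is the grip in N (left out, the last holds). Time passes only in rows, so rows that do not move let the fingers close. It gives the time, the measured TCP pose, the force, the opening and the grip force at its end, in the units of the state.
- r.get_state(): the state, without advancing time (a new reading comes with each control period).
- r.capture(name): name is "scene" or "top"; returns a dict with "image" (420x560x3 uint8, blue, green, red), "fx", "fy", "cx", "cy" (pixels), "distortion" ([k1, k2, p1, p2, k3] as OpenCV has them; the pictures are not rectified), "R" (3x3) and "t" (3): a world point X has camera coordinates R X + t. Camera axes: x right, y down, z forward; pixel columns grow to the right and rows downward; lengths in m; the calibration is good to about 2 mm. A picture is of the moment at which its call begins. There is no depth.
- r.close_job(): hands the job in; it is judged then, once.
The state is a dict: "time_s": time; "joints": joint angles; "qd": joint speeds; "joint_torque": joint torques, N m; "tcp_pos": TCP position; "eef_rot": TCP orientation; "contact_force": force on the tool from outside, world axes, zero at the start; "moment": the same for the moment, N m; "gripper_width": finger opening in m; "gripper_force": force on a finger pad.
Only numpy, scipy, OpenCV 4.12 (cv2) and the standard library are available. Lean on these libraries where they do the work, as an engineer would, in place of code of your own. Each camera call takes 0.05 s, during which the arm holds its last target. There are 200 camera calls.

## Working session

There is one attempt and no reset: what is moved stays moved. The work goes in short steps, Python scripts to look and compute and a tool call to move; the robot and the scene stay as the last step left them, time stands still between calls to the robot, and variables do not carry over. Pictures are saved under pics/ and viewed, at most 10 in all, crops included, and the job is handed in when it is done.

Besides the shell and the picture viewer there is one more tool, called after "Emit:" by a JSON object that holds its "name" and its "arguments". play_rows: Moves the arm, as the interface text tells. Shift numbers are shares of 0.15 m and turn numbers shares of 0.08 rad, none past 1 either way. Its arguments: {"type":"object","properties":{"rows":{"type":"array"},"squeeze":{"type":"number"}},"required":["rows"]}

```bash
mkdir -p pics
python3 - <<'E'
from plant import r
import cv2,numpy as np,pickle
for n in("scene","top"):
    c=r.capture(n); cv2.imwrite(f"pics/{n}0.png",c["image"]); pickle.dump(c,open(f"{n}0.pkl","wb"))
    R=np.array(c["R"]);print(n,c["fx"],c["fy"],c["cx"],c["cy"],c["distortion"],-R.T@np.array(c["t"]),R.round(3).tolist())
print(r.get_state())
E
```

```text
scene 535.793641748973 535.793641748973 283.1984036498208 206.18546931262816 [-0.07287813  0.          0.          0.          0.        ] [ 1.60890959 -0.33081744  1.24618413] [[0.279, 0.96, 0.01], [0.707, -0.199, -0.678], [-0.649, 0.197, -0.735]]
top 382.68193330877034 382.68193330877034 279.2724841234216 208.42842101346477 [-0.10114045  0.          0.          0.          0.        ] [0.50255456 0.00259774 1.08562328] [[-0.01, -1.0, 0.024], [-0.993, 0.007, -0.114], [0.114, -0.025, -0.993]]
{'time_s': 0.1, 'joints': array([ 8.80138663e+01,  2.05840468e+01,  6.41035261e-01, -1.87141134e-02,
       -7.01349424e+01, -1.65052417e+01]), 'qd': array([-0.02067202, -0.05207156,  0.0911832 ,  0.00471169, -0.0771049 ,
       -0.04923478]), 'joint_torque': array([-1.81262749e-03, -5.84164453e+01,  2.93752706e+01,  7.01553762e+00,
        1.02072197e-02, -4.91298556e-05]), 'tcp_pos': array([0.21398437, 0.63974256, 0.22576565]), 'eef_rot': array([ 1.79920259e+02, -5.28023342e-03, -1.84977429e+01]), 'contact_force': array([ 0.72046947, -0.71343008,  0.15612144]), 'moment': array([ 0.03699489,  0.03271407, -0.00246179]), 'gripper_force': 0.0, 'gripper_width': 0.08797036465381469}
```

View pics/scene0.png

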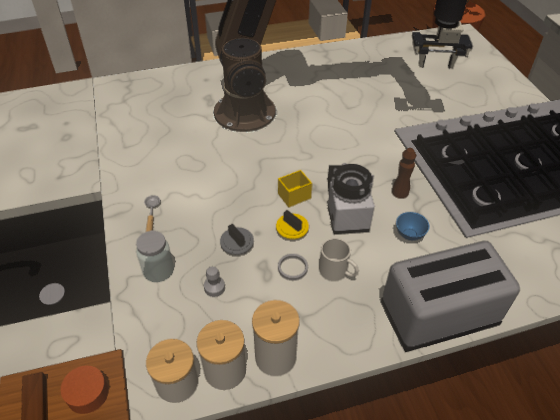

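View pics/top0.png

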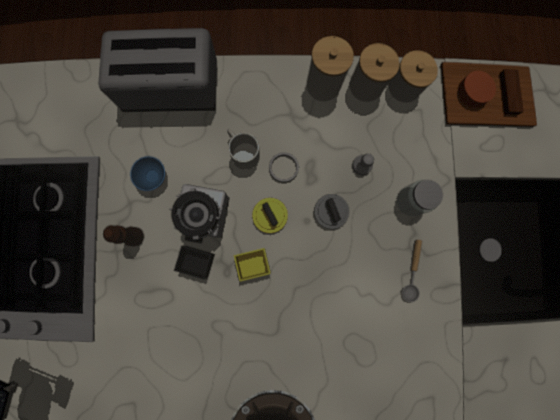

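Candidates, in top view: grey lid (331,211) versus yellow lid (269,215), and black bin (194,263) versus yellow bin (252,266). The grey lid with the black bar and the black bin at the mill's front fit the description. The screw ring at (284,168) is not the lid. Next I'll confirm with enlarged crops.

```bash
cat > h.py <<'E'
import cv2,numpy as np,pickle
def load(n): return pickle.load(open(n+".pkl","rb"))
def cam(c): return np.array([[c["fx"],0,c["cx"]],[0,c["fy"],c["cy"]],[0,0,1.]]),np.array(c["distortion"],float)
def proj(c,X):
    K,d=cam(c); X=np.atleast_2d(np.array(X,float)); return cv2.projectPoints(X,cv2.Rodrigues(np.array(c["R"]))[0],np.array(c["t"]),K,d)[0][:,0]
def back(c,px,z):
    K,d=cam(c); px=np.array(px,float).reshape(-1,1,2); n=cv2.undistortPoints(px,K,d)[:,0]
    R=np.array(c["R"]); C=-R.T@np.array(c["t"]); D=np.c_[n,np.ones(len(n))]@R
    return C+D*((z-C[2])/D[:,2])[:,None]
def crop(c,x0,y0,x1,y1,s,name):
    im=np.clip(c["image"].astype(float)**.75*4,0,255).astype(np.uint8)
    im=cv2.resize(im[y0:y1,x0:x1],None,fx=s,fy=s,interpolation=cv2.INTER_CUBIC)
    for v in range(-(-x0//10)*10,x1,10):
        cv2.line(im,(int((v-x0+.5)*s),0),(int((v-x0+.5)*s),6 if v%50 else 14),(0,255,0),1)
    for v in range(-(-y0//10)*10,y1,10):
        cv2.line(im,(0,int((v-y0+.5)*s)),(6 if v%50 else 14,int((v-y0+.5)*s)),(0,255,0),1)
    cv2.imwrite("pics/"+name,im)
E
python3 - <<'E'
from h import *
crop(load("top0"),160,180,360,290,4,"tc.png")
crop(load("scene0"),215,150,385,265,4.7,"sc.png")
E
```

```text
(no output)
```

View pics/tc.png

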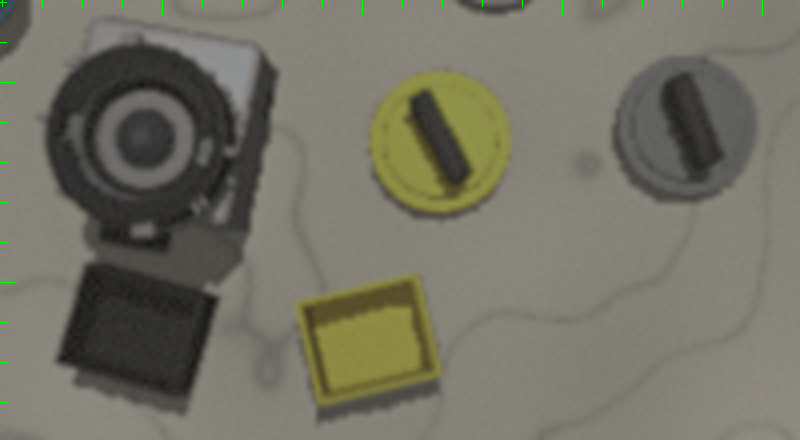

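View pics/sc.png

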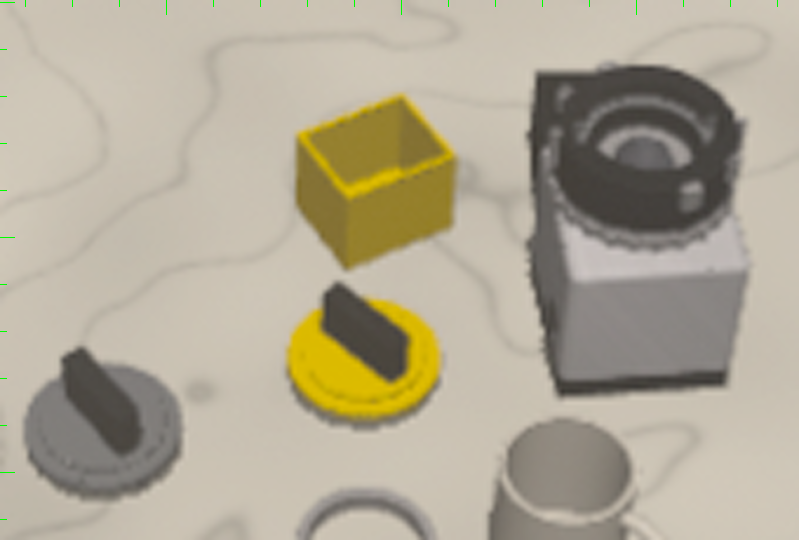

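```bash
cat > fit.py <<'E'
from h import *
from scipy.optimize import minimize
def seg(a,b,n=40): return np.linspace(a,b,n)
def circ(r,z,n=120):
    t=np.linspace(0,2*np.pi,n,endpoint=False); return np.c_[r*np.cos(t),r*np.sin(t),0*t+z]
def place(P,p):
    c,s=np.cos(p[2]),np.sin(p[2]); return np.c_[P[:,0]*c-P[:,1]*s+p[0],P[:,0]*s+P[:,1]*c+p[1],P[:,2]]
def grad(c,s):
    im=cv2.GaussianBlur(c["image"].astype(np.float32),(0,0),s)
    g=np.sqrt(sum(cv2.Sobel(im,cv2.CV_32F,a,b)**2 for a,b in((1,0),(0,1))).sum(2)); return np.minimum(g,np.percentile(g,98))
def fit(items,p0):   # items: (cam,contour)
    p=np.array(p0,float)
    for s in(2.0,1.0,.7):
        G=[(c,P,grad(c,s)) for c,P in items]
        def f(q):
            v=0
            for c,P,g in G:
                u=proj(c,place(P,q)).astype(np.float32); v-=cv2.remap(g,u[:,:1],u[:,1:],cv2.INTER_LINEAR).mean()/g.max()
            return v
        p=minimize(f,p,method="Nelder-Mead",options=dict(initial_simplex=p+np.array([[0,0,0],[.006,0,0],[0,.006,0],[0,0,.08]])*(s/2),xatol=1e-5,fatol=1e-6)).x
    return p,f(p)
def draw(c,P,p,img,col=(0,0,255)):
    for u in proj(c,place(P,p)): img[int(round(u[1])),int(round(u[0]))]=col
drum=np.r_[circ(.056,.17),circ(.0385,.17)]
tower_t=np.r_[seg([.075,-.0575,.118],[.075,.0575,.118]),seg([.075,-.0575,.118],[-.02,-.0575,.118])]
tower_s=np.r_[seg([.075,-.0575,.118],[.075,.0575,.118]),seg([.075,-.0575,.0],[.075,-.0575,.118]),seg([.075,.0575,0],[.075,.0575,.118]),seg([.075,-.0575,.118],[-.02,-.0575,.118])]
flange=circ(.05,.022)
bartop=np.r_[seg([-.033,-.009,.062],[.033,-.009,.062]),seg([-.033,.009,.062],[.033,.009,.062]),seg([-.033,-.009,.062],[-.033,.009,.062],10),seg([.033,-.009,.062],[.033,.009,.062],10)]
rim=np.r_[seg([-.035,-.042,.07],[.035,-.042,.07]),seg([-.035,.042,.07],[.035,.042,.07]),seg([-.035,-.042,.07],[-.035,.042,.07]),seg([.035,-.042,.07],[.035,.042,.07])]
E
cat > run1.py <<'E'
from fit import *
T,S=load("top0"),load("scene0")
px=lambda x,y,z: back(T,[[160+x/4-.5,180+y/4-.5]],z)[0]
m0=px(141,136,.17); l0=px(686,128,.022); b0=px(139,330,.07); print(m0,l0,b0)
def rep(n,i,p):
    q,v=fit(i,p);print(n,(q[:2]*1000).round(1),np.degrees(q[2]).round(2),round(v,3));return q
mi=[m0[0],m0[1],-.15]
rep("mill T",[(T,drum),(T,tower_t)],mi);rep("mill S",[(S,drum),(S,tower_s)],mi)
m=rep("mill",[(T,drum),(T,tower_t),(S,drum),(S,tower_s)],mi)
li=[l0[0],l0[1],.35]
rep("lid T",[(T,flange),(T,bartop)],li);rep("lid S",[(S,flange),(S,bartop)],li)
l=rep("lid",[(T,flange),(T,bartop),(S,flange),(S,bartop)],li)
b=rep("bin",[(T,rim)],[b0[0],b0[1],-.27])
c,s=np.cos(m[2]),np.sin(m[2]);d=b-m
print("bin in mill",(np.array([c*d[0]+s*d[1],-s*d[0]+c*d[1]])*1000).round(1),np.degrees(d[2]))
it,is_=T["image"].copy(),S["image"].copy()
for P,p in((drum,m),(tower_t,m),(flange,l),(bartop,l),(rim,b)): draw(T,P,p,it)
for P,p in((drum,m),(tower_s,m),(flange,l),(bartop,l)): draw(S,P,p,is_)
a=cv2.resize(it[180:290,160:360],(800,440),interpolation=0)[:, :];a=cv2.resize(a,(520,286));b_=cv2.resize(is_[150:265,215:385],(450,304))
o=np.zeros((600,520,3),np.uint8);o[:286]=a;o[290:594,:450]=b_;cv2.imwrite("pics/ov.png",o)
E
python3 run1.py
```

```text
[0.59682053 0.18275886 0.17      ] [ 0.61477636 -0.16974197  0.022     ] [0.47868008 0.20228567 0.07      ]
mill T [582.3 196.1] -17.52 -1.038
mill S [583.7 195.4] -16.1 -0.996
mill [598.3 187.2] -14.72 -1.893
lid T [ 612.7 -168. ] 17.69 -0.948
lid S [ 623.9 -173.7] 21.26 -1.134
lid [ 612.3 -167.4] 45.02 -1.768
bin [479. 202.] -15.99 -0.618
bin in mill [-119.2  -16. ] -1.264709723191758
```

View pics/ov.png

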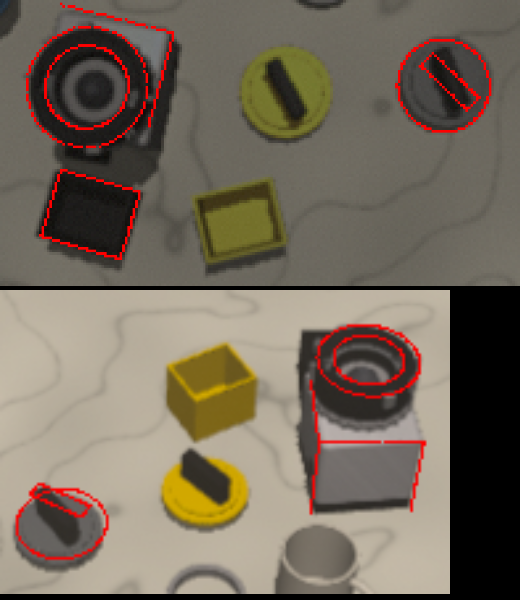

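```bash
cat > fit2.py <<'E'
from fit import *
def gray(c): return cv2.GaussianBlur(cv2.cvtColor(c["image"],cv2.COLOR_BGR2GRAY).astype(np.float32),(0,0),.6)
def samp(g,u): u=u.astype(np.float32); return cv2.remap(g,u[:,:1],u[:,1:],cv2.INTER_LINEAR)[:,0]
def sil(c,g,P,p,d=1.0):
    h=cv2.convexHull(proj(c,place(P,p)).astype(np.float32))[:,0]
    h=np.r_[h,h[:1]]; L=np.r_[0,np.cumsum(np.linalg.norm(np.diff(h,axis=0),axis=1))]; t=np.linspace(0,L[-1],160,endpoint=False)
    u=np.c_[np.interp(t,L,h[:,0]),np.interp(t,L,h[:,1])]; e=np.roll(u,-1,0)-np.roll(u,1,0); n=np.c_[e[:,1],-e[:,0]]/np.linalg.norm(e,axis=1)[:,None]
    if ((u-u.mean(0))*n).sum()<0:n=-n
    v=np.clip(samp(g,u+d*n)-samp(g,u-d*n),-20,45); return v.mean()
def sfit(items,p0,free=(1,1,1),step=(.008,.008,.15)):
    free=np.array(free,bool);p0=np.array(p0,float);G=[(c,gray(c),P) for c,P in items];best=(9,)
    full=lambda q:np.where(free,np.put_along_axis(x:=p0.copy(),np.flatnonzero(free),q,0) or x,p0)
    for d in(2.5,1.0):
        f=lambda q:-sum(sil(c,g,P,full(q),d) for c,g,P in G)
        q0=p0[free]; k=len(q0)
        rng=np.random.default_rng(0); best=(9,)
        for i in range(12):
            st=q0+(rng.uniform(-1,1,k)*np.array(step)[free] if i else 0)
            r=minimize(f,st,method="Nelder-Mead",options=dict(initial_simplex=np.vstack([st,st+np.diag(np.array(step)[free]/2)]),xatol=1e-5,fatol=1e-4))
            if r.fun<best[0]:best=(r.fun,r.x)
        p0=full(best[1]);step=np.array(step)/3
    return p0,-best[0]
box=lambda x,y,z0,z1:np.array([[a,b,c] for a in(-x,x) for b in(-y,y) for c in(z0,z1)],float)
lidP=np.r_[circ(.05,.022),circ(.05,.014)]; barP=box(.033,.009,.026,.062); drumP=np.r_[circ(.056,.17),circ(.056,.13)]; binP=box(.035,.042,0,.07)
E
cat > run2.py <<'E'
from fit2 import *
T,S=load("top0"),load("scene0")
def rep(n,i,p,**k):
    q,v=sfit(i,p,**k);print(n,(q[:2]*1000).round(1),np.degrees(q[2]).round(2),round(v,1));return q
for n,C in(("T",[T]),("S",[S]),("TS",[T,S])):
    l=rep("lid "+n,[(c,lidP) for c in C],[.614,-.169,.35],free=(1,1,0))
    l=rep("bar "+n,[(c,barP) for c in C],l,free=(1,1,1))
    m=rep("drum "+n,[(c,circ(.056,.17) if c is T else drumP) for c in C],[.596,.184,-.15],free=(1,1,0))
b=rep("bin",[(T,binP)],[.479,.202,-.27])
b=rep("bin rim",[(T,rim)],[.479,.202,-.27])
# mill corners by hand, in crops
t=lambda x,y:[160+(x+.5)/4-.5,180+(y+.5)/4-.5]; s=lambda x,y:[215+(x+.5)/4.7-.5,150+(y+.5)/4.7-.5]
A=back(T,[t(95,18),t(262,44)],.118);B=back(S,[s(747,266),s(568,283)],.118)
for X in(A,B):
    d=X[0]-X[1];yaw=np.arctan2(-d[0],d[1]);mid=X.mean(0);print("back edge len",np.hypot(*d[:2])*1000,"yaw",np.degrees(yaw),"mill",(mid[:2]-.075*np.array([np.cos(yaw),np.sin(yaw)]))*1000)
E
python3 run2.py
```

```text
lid T [ 612.7 -168.3] 20.05 24.7
bar T [ 615.4 -169.5] 19.62 23.5
drum T [598.1 183.4] -8.59 30.5
lid S [ 619.6 -174.3] 20.05 42.6
bar S [ 616.8 -173.4] 18.66 38.6
drum S [597.3 185.9] -8.59 39.1
lid TS [ 617.7 -171.9] 20.05 52.4
bar TS [ 616.2 -171.9] 19.02 56.1
drum TS [597.7 184.4] -8.59 67.8
bin [478.8 207.4] -16.41 33.4
bin rim [478.8 201.2] -16.5 24.8
back edge len 109.01092155355191 yaw -9.384967228665047 mill [595.278986   182.02484486]
back edge len 111.94187835896989 yaw -8.500066539892757 mill [599.6368858  177.11751575]
```

Emit:
{"name": "play_rows", "arguments": {"rows": [{"slide": [0, 0, 0], "delta_rot": [0, 0, -0.7], "fingers": -0.2}, {"slide": [0, 0, 0], "delta_rot": [0, 0, -0.7], "fingers": -0.2}, {"slide": [0, 0, 0], "delta_rot": [0, 0, -0.67], "fingers": -0.2}, {"slide": [0.19, 0.28, 0], "delta_rot": [0, 0, 0], "fingers": -0.2}, {"slide": [0.2, 0.29, 0], "delta_rot": [0, 0, 0], "fingers": -0.2}, {"slide": [0.2, 0.29, 0], "delta_rot": [0, 0, 0], "fingers": -0.2}, {"slide": [0.2, 0.29, 0], "delta_rot": [0, 0, 0], "fingers": -0.2}, {"slide": [0.2, 0.29, 0], "delta_rot": [0, 0, 0], "fingers": -0.2}]}}

```text
time_s: 1.1
tcp_pos: [0.3274, 0.4017, 0.2263]
eef_rot: [180.0, 0.0, -9.0]
contact_force: [0.6, 0.8, -0.4]
gripper_width: 0.0351
gripper_force: 0.0
```

Emit:
{"name": "play_rows", "arguments": {"rows": [{"slide": [0.19, 0.29, 0], "delta_rot": [0, 0, 0], "fingers": -0.2}, {"slide": [0.19, 0.29, 0], "delta_rot": [0, 0, 0], "fingers": -0.2}, {"slide": [0.19, 0.29, 0], "delta_rot": [0, 0, 0], "fingers": -0.2}, {"slide": [0.19, 0.29, 0], "delta_rot": [0, 0, 0], "fingers": -0.2}, {"slide": [0, 0, 0.3], "delta_rot": [0, 0, 0], "fingers": -0.2}, {"slide": [0, 0, 0.3], "delta_rot": [0, 0, 0], "fingers": -0.2}, {"slide": [0, 0, 0.3], "delta_rot": [0, 0, 0], "fingers": -0.2}]}}

```text
time_s: 1.98
tcp_pos: [0.4123, 0.2134, 0.0904]
eef_rot: [-180.0, -0.0, -9.0]
contact_force: [0.2, 1.1, -0.1]
gripper_width: 0.0352
gripper_force: 0.0
```

Run:
```python
from plant import r
s=r.get_state();print(s["joints"].round(1),s["tcp_pos"],s["contact_force"])
```

```text
[ 51.8   8.8 -35.7  -0.  -45.5  29.2] [0.41234363 0.21341215 0.09044067] [ 0.1757107   1.10750065 -0.07286139]
```

Emit:
{"name": "play_rows", "arguments": {"rows": [{"slide": [0, 0, 0.24], "delta_rot": [0, 0, 0], "fingers": -0.2}, {"slide": [0, 0, 0.23], "delta_rot": [0, 0, 0], "fingers": -0.2}, {"slide": [0.06, 0, 0], "delta_rot": [0, 0, 0], "fingers": -0.2}, {"slide": [0.06, 0, 0], "delta_rot": [0, 0, 0], "fingers": -0.2}, {"slide": [0.06, 0, 0], "delta_rot": [0, 0, 0], "fingers": -0.2}, {"slide": [0.06, 0, 0], "delta_rot": [0, 0, 0], "fingers": -0.2}, {"slide": [0.06, 0, 0], "delta_rot": [0, 0, 0], "fingers": -0.2}, {"slide": [0.05, 0, 0], "delta_rot": [0, 0, 0], "fingers": -0.2}]}}

```text
time_s: 2.98
tcp_pos: [0.4649, 0.2057, 0.0214]
eef_rot: [-180.0, -0.0, -9.0]
contact_force: [-3.4, 1.0, 3.1]
gripper_width: 0.0351
gripper_force: 1.9
```

Emit:
{"name": "play_rows", "arguments": {"rows": [{"slide": [0.03, 0, 0], "delta_rot": [0, 0, 0], "fingers": -0.2}, {"slide": [0.02, 0, 0], "delta_rot": [0, 0, 0], "fingers": -0.2}, {"slide": [0, 0, 0], "delta_rot": [0, 0, 0], "fingers": -0.2}]}}

```text
time_s: 3.35
tcp_pos: [0.472, 0.2045, 0.021]
eef_rot: [-180.0, -0.0, -9.0]
contact_force: [-0.9, -1.1, 0.1]
gripper_width: 0.0349
gripper_force: 0.0
```

Emit:
{"name": "play_rows", "arguments": {"rows": [{"slide": [0.01, 0, 0], "delta_rot": [0, 0, 0], "fingers": -0.2}, {"slide": [0.01, 0, 0], "delta_rot": [0, 0, 0], "fingers": -0.2}, {"slide": [0.01, 0, 0], "delta_rot": [0, 0, 0], "fingers": -0.2}]}}

```text
time_s: 3.72
tcp_pos: [0.473, 0.2041, 0.021]
eef_rot: [180.0, 0.2, -9.0]
contact_force: [-30.6, 13.9, 18.8]
gripper_width: 0.035
gripper_force: 16.1
```

Emit:
{"name": "play_rows", "arguments": {"rows": [{"slide": [-0.03, 0, 0], "delta_rot": [0, 0, 0], "fingers": -0.2}, {"slide": [-0.2, 0, 0], "delta_rot": [0, 0, 0], "fingers": -0.2}, {"slide": [0, 0, -0.4], "delta_rot": [0, 0, 0], "fingers": 0.1}, {"slide": [0, 0, -0.4], "delta_rot": [0, 0, -1], "fingers": 0.1}, {"slide": [0, 0, 0], "delta_rot": [0, 0, -1], "fingers": 0.1}, {"slide": [0, 0, 0], "delta_rot": [0, 0, -1], "fingers": 0.1}, {"slide": [0, 0, 0], "delta_rot": [0, 0, -1], "fingers": 0.1}, {"slide": [0, 0, 0], "delta_rot": [0, 0, -1], "fingers": 0.1}]}}

```text
time_s: 4.72
tcp_pos: [0.4422, 0.2091, 0.1412]
eef_rot: [-180.0, -0.0, 14.1]
contact_force: [0.9, -0.6, 0.1]
gripper_width: 0.0482
gripper_force: 0.0
```

Emit:
{"name": "play_rows", "arguments": {"rows": [{"slide": [0, 0, 0], "delta_rot": [0, 0, -1], "fingers": 0.1}, {"slide": [0.03, 0.36, 0], "delta_rot": [0, 0, 0], "fingers": 0.1}, {"slide": [0.04, 0.36, 0], "delta_rot": [0, 0, 0], "fingers": 0.1}, {"slide": [0.04, 0.36, 0], "delta_rot": [0, 0, 0], "fingers": 0.1}, {"slide": [0.04, 0.36, 0], "delta_rot": [0, 0, 0], "fingers": 0.1}, {"slide": [0.04, 0.36, 0], "delta_rot": [0, 0, 0], "fingers": 0.1}, {"slide": [0.04, 0.36, 0], "delta_rot": [0, 0, 0], "fingers": 0.1}]}}

```text
time_s: 5.6
tcp_pos: [0.5784, -0.0891, 0.1412]
eef_rot: [180.0, -0.0, 18.5]
contact_force: [0.6, 0.7, 0.8]
gripper_width: 0.0482
gripper_force: 0.0
```

```bash
cat > run3.py <<'E'
from fit2 import *
from plant import r
for n in("scene","top"):
    c=r.capture(n); pickle.dump(c,open(n+"1.pkl","wb"))
T,S=load("top1"),load("scene1"); s=r.get_state(); print(s["tcp_pos"],s["eef_rot"])
b,v=sfit([(T,rim)],[.518,.197,-.16]);m=np.array([.5977,.1844,np.radians(-9)]);d=b-m;c,sn=np.cos(m[2]),np.sin(m[2])
print("bin",(b[:2]*1000).round(1),np.degrees(b[2]),v,"in mill",(np.array([c*d[0]+sn*d[1],-sn*d[0]+c*d[1]])*1000).round(1))
# mill yaw by contrast on tower back top edge (both cams)
for nm,C in(("T",T),("S",S)):
    g=gray(C);best=[]
    for y in np.radians(np.arange(-13,-4.9,.25)):
        for off in np.arange(-.006,.0061,.001):
            e=[]
            for dx in(-.003,.003): e.append(samp(g,proj(C,place(seg([.075+off+dx,-.052,.118],[.075+off+dx,.05,.118]),[m[0],m[1],y]))))
            best.append((abs(e[0]-e[1]).mean(),np.degrees(y),off))
    print(nm,sorted(best)[-4:])
crop(T,150,170,350,300,4,"t1.png")
E
python3 run3.py
```

```text
[ 0.57897965 -0.09145604  0.14046907] [1.79936836e+02 1.67910413e-02 1.82646628e+01]
bin [546.1 168.1] 8.276459284655822 2.542961835861206 in mill [-48.4 -24.2]
T [(np.float32(25.72334), np.float64(-5.75), np.float64(-0.004)), (np.float32(25.787487), np.float64(-5.5), np.float64(-0.004)), (np.float32(25.905233), np.float64(-5.25), np.float64(-0.004)), (np.float32(25.924694), np.float64(-5.0), np.float64(-0.004))]
S [(np.float32(38.286095), np.float64(-11.25), np.float64(0.004)), (np.float32(38.313362), np.float64(-11.0), np.float64(0.004)), (np.float32(38.32101), np.float64(-10.75), np.float64(0.004)), (np.float32(38.368755), np.float64(-10.5), np.float64(0.004))]
```

View pics/t1.png

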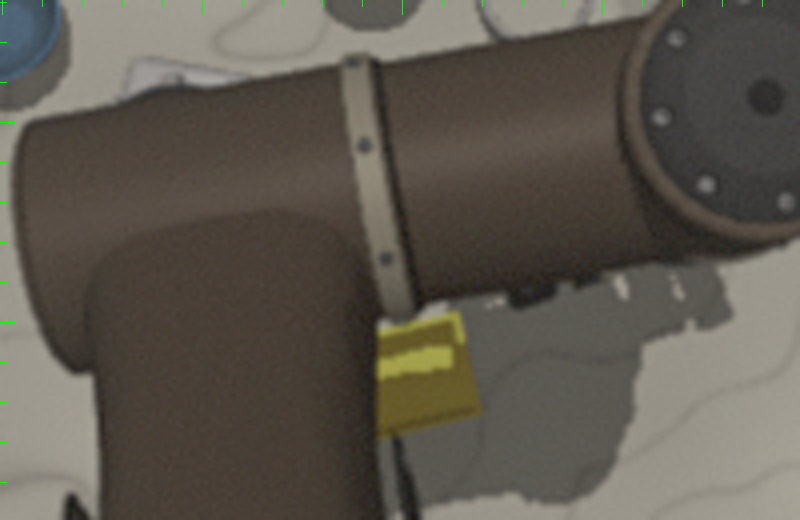

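Emit:
{"name": "play_rows", "arguments": {"rows": [{"slide": [0.03, 0.29, 0], "delta_rot": [0, 0, -0.1], "fingers": 0.1}, {"slide": [0.03, 0.29, 0], "delta_rot": [0, 0, 0], "fingers": 0.1}, {"slide": [0, 0, 0.2], "delta_rot": [0, 0, 0], "fingers": 0.1}, {"slide": [0, 0, 0.2], "delta_rot": [0, 0, 0], "fingers": 0.1}, {"slide": [0, 0, 0], "delta_rot": [0, 0, 0], "fingers": 0.1}]}}

```text
time_s: 6.32
tcp_pos: [0.6121, -0.1666, 0.0787]
eef_rot: [-179.9, 0.3, 18.9]
contact_force: [0.1, -0.7, 1.4]
gripper_width: 0.0486
gripper_force: 0.0
```

```bash
cat > run4.py <<'E'
from fit2 import *
from plant import r
S=r.capture("scene"); pickle.dump(S,open("scene2.pkl","wb")); s=r.get_state(); print(s["tcp_pos"],s["eef_rot"],s["joints"].round(1))
p=proj(S,[.616,-.1715,.022])[0].astype(int)
crop(S,p[0]-50,p[1]-60,p[0]+100,p[1]+45,5,"s2.png")
E
python3 run4.py
```

```text
[ 0.61341971 -0.16670169  0.08051815] [-1.79987705e+02  1.17550060e-01  1.89702754e+01] [  2.4  24.  -14.7   0.  -51.4 106.6]
```

View pics/s2.png

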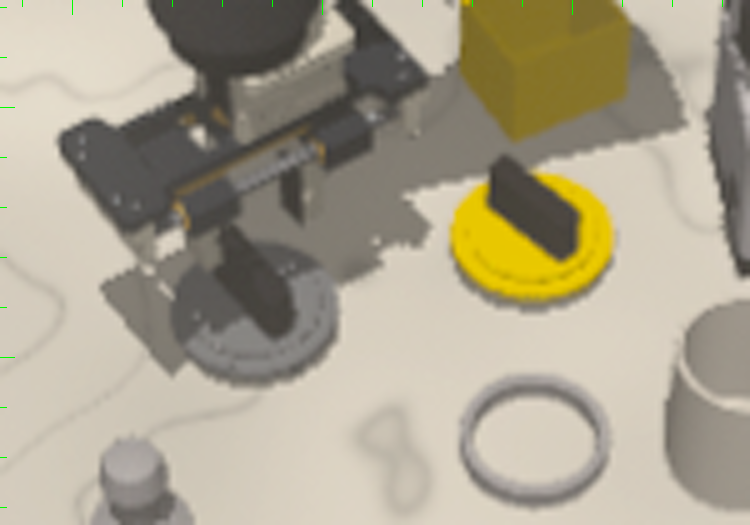

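Emit:
{"name": "play_rows", "arguments": {"rows": [{"slide": [0.01, 0.04, 0], "delta_rot": [0, 0, 0], "fingers": 0.1}, {"slide": [0, 0, 0.16], "delta_rot": [0, 0, 0], "fingers": 0.1}, {"slide": [0, 0, 0.16], "delta_rot": [0, 0, 0], "fingers": 0.1}, {"slide": [0, 0, 0], "delta_rot": [0, 0, 0], "fingers": 0.1}, {"slide": [0, 0, 0], "delta_rot": [0, 0, 0], "fingers": -1}, {"slide": [0, 0, 0], "delta_rot": [0, 0, 0], "fingers": -1}, {"slide": [0, 0, 0], "delta_rot": [0, 0, 0], "fingers": -1}, {"slide": [0, 0, 0], "delta_rot": [0, 0, 0], "fingers": -1}], "squeeze": 35}}

```text
time_s: 7.38
tcp_pos: [0.6176, -0.1719, 0.0337]
eef_rot: [180.0, -0.0, 19.0]
contact_force: [-0.9, 1.0, 3.2]
gripper_width: 0.0178
gripper_force: 34.9
```

Emit:
{"name": "play_rows", "arguments": {"rows": [{"slide": [0, 0, -0.15], "delta_rot": [0, 0, 0], "fingers": -1}, {"slide": [0, 0, -0.3], "delta_rot": [0, 0, 0], "fingers": -1}, {"slide": [0, 0, -0.3], "delta_rot": [0, 0, -0.9], "fingers": -1}, {"slide": [0, 0, -0.3], "delta_rot": [0, 0, -0.9], "fingers": -1}, {"slide": [0, 0, -0.3], "delta_rot": [0, 0, -0.9], "fingers": -1}, {"slide": [0, 0, -0.1], "delta_rot": [0, 0, -0.9], "fingers": -1}, {"slide": [0, 0, 0], "delta_rot": [0, 0, -0.9], "fingers": -1}, {"slide": [0, 0, 0], "delta_rot": [0, 0, -0.9], "fingers": -1}]}}

```text
time_s: 8.38
tcp_pos: [0.617, -0.1718, 0.2506]
eef_rot: [-180.0, -0.0, 43.8]
contact_force: [-0.2, 0.2, -2.0]
gripper_width: 0.0175
gripper_force: 34.9
```

Emit:
{"name": "play_rows", "arguments": {"rows": [{"slide": [0, 0, 0], "delta_rot": [0, 0, -0.9], "fingers": -1}, {"slide": [0, 0, 0], "delta_rot": [0, 0, -0.9], "fingers": -1}, {"slide": [0, 0, 0], "delta_rot": [0, 0, -0.9], "fingers": -1}, {"slide": [0, 0, 0], "delta_rot": [0, 0, -0.9], "fingers": -1}, {"slide": [0, 0, 0], "delta_rot": [0, 0, -0.9], "fingers": -1}, {"slide": [0, 0, 0], "delta_rot": [0, 0, -0.9], "fingers": -1}, {"slide": [0, 0, 0], "delta_rot": [0, 0, -0.9], "fingers": -1}, {"slide": [0, 0, 0], "delta_rot": [0, 0, 0], "fingers": -1}]}}

```text
time_s: 9.38
tcp_pos: [0.617, -0.1718, 0.2503]
eef_rot: [-180.0, 0.0, 72.6]
contact_force: [0.1, 0.0, -1.6]
gripper_width: 0.018
gripper_force: 34.9
```

```bash
cat > run5.py <<'E'
from fit2 import *
from plant import r
S=r.capture("scene");T=r.capture("top"); pickle.dump(S,open("scene3.pkl","wb")); pickle.dump(T,open("top3.pkl","wb"));s=r.get_state(); print(s["tcp_pos"],s["eef_rot"],s["joints"].round(1))
crop(S,200,90,400,240,4,"s3.png")
b,v=sfit([(T,rim)],[.518,.197,-.16]);print(b,v)
q=proj(T,[.52,.2,.07])[0].astype(int);g=gray(T)
o=T["image"][q[1]-60:q[1]+40,q[0]-50:q[0]+80];print(q,o.mean((0,1)))
E
python3 run5.py
```

```text
[ 0.61713484 -0.17185907  0.25038558] [-1.79977691e+02  1.26912388e-04  7.24851084e+01] [  1.9  16.6  -1.9  -0.  -71.5 160.6]
[ 0.50406488  0.19523907 -0.08035798] 24.092056274414062
[195 246] [71.46276923 79.80038462 86.23369231]
```

View pics/s3.png

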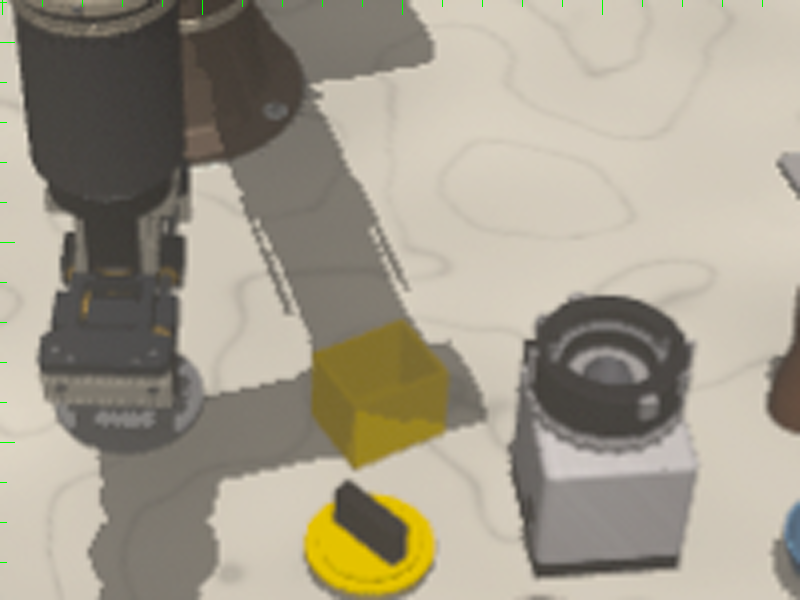

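Run:
```python
from fit2 import *
crop(load("top3"),150,175,260,275,6,"t3.png")
```

```text
(no output)
```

View pics/t3.png

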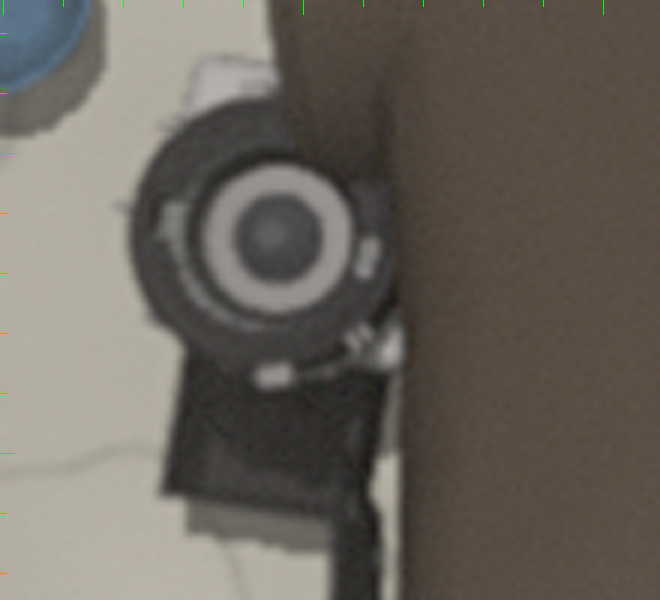

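Run:
```python
from fit2 import *
T=load("top3");p=lambda x,y:[150+(x+.5)/6-.5,175+(y+.5)/6-.5]
A=back(T,[p(160,493),p(325,516)],.07)
m=np.array([.5977,.1844]);t=np.radians(-9);R=np.array([[np.cos(t),-np.sin(t)],[np.sin(t),np.cos(t)]])
print(A.round(4),((A[:,:2]-m)@R*1000).round(1))
# drum inner features: mouth burr ring centre (z~.155) and drum circle
d,v=sfit([(T,circ(.056,.17))],[.5977,.1844,0],free=(1,1,0),step=(.004,.004,.1));print(d,v)
# entry marks near notches: steel rib at (175,215)&(368,257) in crop
B=back(T,[p(172,218),p(368,258)],.17);e=B[0]-B[1];print(B.round(4),np.hypot(*e[:2]),np.degrees(np.arctan2(-e[0],e[1])),B.mean(0))
B=back(T,[p(274,376),p(360,340)],.17);print(((B[:,:2]-m)@R*1000).round(1))
# held lid bar/flange offset relative to tcp from scene3
S=load("scene3")
for C,n in((S,"S"),):
    z=.2504-.0337; P=np.r_[circ(.05,.022+z),circ(.05,.014+z)];q,v=sfit([(C,P)],[.617,-.172,0],free=(1,1,0),step=(.004,.004,.1));print("lid",n,q,v)
```

```text
[[0.4926 0.2502 0.07  ]
 [0.4823 0.1772 0.07  ]] [[-114.1   48.6]
 [-112.9  -25.2]]
[0.59877448 0.18680479 0.        ] 21.04380989074707
[[0.6034 0.2228 0.17  ]
 [0.5867 0.1437 0.17  ]] 0.08090668885497006 -11.89360319614335 [0.59502413 0.1832514  0.17      ]
[[-56.6 -12.6]
 [-37.3 -44.2]]
lid S [ 0.61633775 -0.17243918  0.        ] 20.850128173828125
```

Run:
```python
from fit2 import *
T=load("top0");p=lambda x,y:[160+(x+.5)/4-.5,180+(y+.5)/4-.5]
q=lambda x,y:[150+(x+.5)/6-.5,175+(y+.5)/6-.5]
for z in(.16,.17):
    a,b,c,d=back(T,[p(138,39),q(274,376),q(125,208),q(360,340)],z)[:,:2];e=a-b
    print(z,"dist",np.hypot(*e),"mid",(a+b)/2,"yaw",np.degrees(np.arctan2(e[1],e[0]))-15.5)
    m=np.array([.598,.1850]);
    for n,v,off in(("entry+y",c,90),("half-y",d,-127.2),("lock-y",b,-164.5),("lock+y",a,15.5)): w=v-m;print(n,np.hypot(*w),(np.degrees(np.arctan2(w[1],w[0]))-off+180)%360-180)
crop(T,165,182,235,242,11,"rib.png")
```

```text
0.16 dist 0.11715096775793372 mid [0.59871747 0.18498448] yaw -13.329996034230753
entry+y 0.06054336867429492 -10.170140559629345
half-y 0.057040188462828566 -12.560507912588264
lock-y 0.05785913168021617 -13.28773566340675
lock+y 0.05929186717440339 -13.371235220417674
0.17 dist 0.11588532361558813 mid [0.59767857 0.18301406] yaw -13.329996034230762
entry+y 0.057771439198029795 -9.50862180972348
half-y 0.05849005478834763 -11.739447743995925
lock-y 0.0583723884876202 -11.39365887473869
lock+y 0.057580056740541834 -15.292988566761068
```

View pics/rib.png

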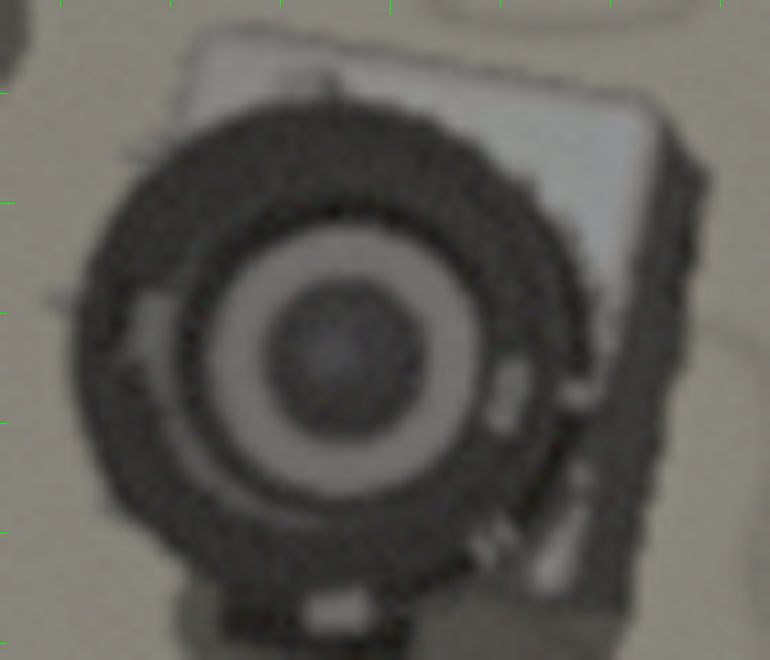

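```bash
cat > edge.py <<'E'
from fit2 import *
def edge(C,a,b,z,w=4,n=60,sign=0):
    g=gray(C);a,b=np.array(a,float),np.array(b,float);e=(b-a)/np.linalg.norm(b-a);nn=np.array([-e[1],e[0]]);s=np.arange(-w,w+.01,.1);P=[]
    for t in np.linspace(.06,.94,n):
        c=a+(b-a)*t;u=(c+s[:,None]*nn);d=np.gradient(samp(g,u));k=(abs(d) if not sign else sign*d);k=k*(k>0);k=np.where(k>.5*k.max(),k,0);P.append(c+nn*(k*s).sum()/(k.sum()+1e-9))
    X=back(C,P,z)[:,:2]
    vx,vy,x0,y0=cv2.fitLine(X.astype(np.float32),cv2.DIST_HUBER,.0005 and 0,.001,.001).ravel() if 0 else cv2.fitLine((X*1000).astype(np.float32),cv2.DIST_WELSCH,0,.01,.01).ravel()
    if vy<0:vx,vy=-vx,-vy
    res=(X*1000-[x0,y0])@[-vy,vx]
    return np.degrees(np.arctan2(-vx,vy)),np.median(abs(res)),(x0,y0)
E
python3 - <<'E'
from edge import *
p=lambda x,y:[165+(x+.5)/11-.5,182+(y+.5)/11-.5]
q=lambda x,y:[150+(x+.5)/6-.5,175+(y+.5)/6-.5]
s=lambda x,y:[215+(x+.5)/4.7-.5,150+(y+.5)/4.7-.5]
f=lambda x,y:[160+(x+.5)/4-.5,180+(y+.5)/4-.5]
for w in(2,3):
  T,S=load("top0"),load("scene0")
  print("back edge T",edge(T,p(235,24),p(625,94),.118,w))
  print("back edge S",edge(S,s(572,281),s(742,265),.118,w))
  print("base S z0",edge(S,s(562,393),s(722,384),0,w))
  print("side T (right top)",edge(T,p(648,130),p(612,290),.118,w)[0]-90, "base side",edge(T,p(705,190),p(640,580),0,w)[0]-90)
  print("bin0 front",edge(T,f(62,364),f(186,397),.07,w), "bin0 back",edge(T,f(95,263),f(214,296),.07,w))
  print("bin docked front",edge(load("top3"),q(165,494),q(325,516),.07,w))
E
```

```text
back edge T (np.float32(-12.354327), np.float64(0.3987735311999262), (np.float32(668.75775), np.float32(168.1705)))
back edge S (np.float32(-10.354741), np.float64(0.40526033711797094), (np.float32(674.65564), np.float32(165.3658)))
base S z0 (np.float32(-10.535284), np.float64(0.4063412753886728), (np.float32(669.17285), np.float32(168.02892)))
side T (right top) -11.952713 base side -10.289597
bin0 front (np.float32(-16.15049), np.float64(0.22093255773798764), (np.float32(444.56012), np.float32(212.17197))) bin0 back (np.float32(-16.673704), np.float64(0.29823442204654527), (np.float32(513.2326), np.float32(191.04396)))
bin docked front (np.float32(-9.1052265), np.float64(0.1478568377718753), (np.float32(485.69345), np.float32(213.16687)))
back edge T (np.float32(-11.729044), np.float64(0.36810491502260556), (np.float32(666.34705), np.float32(160.82219)))
back edge S (np.float32(-10.37257), np.float64(0.34436915218213976), (np.float32(679.2556), np.float32(190.1372)))
base S z0 (np.float32(-11.535449), np.float64(0.8140556165145334), (np.float32(668.32825), np.float32(173.22813)))
side T (right top) -12.985535 base side -10.289597
bin0 front (np.float32(-15.965387), np.float64(0.4982584252756078), (np.float32(443.95706), np.float32(211.55786))) bin0 back (np.float32(-16.645002), np.float64(0.27089229780913043), (np.float32(513.1725), np.float32(190.69124)))
bin docked front (np.float32(-9.242807), np.float64(0.15223936563244694), (np.float32(485.58398), np.float32(212.84563)))
```

Edges put the mill's yaw at about -11.2°, while the docked bin sits at about -9.1°. That's roughly 2° from square, so I'll set the lid back down and re-push the bin squarely first.

Emit:
{"name": "play_rows", "arguments": {"rows": [{"slide": [0, 0, 0.3], "delta_rot": [0, 0, 0], "fingers": -1}, {"slide": [0, 0, 0.3], "delta_rot": [0, 0, 0], "fingers": -1}, {"slide": [0, 0, 0.3], "delta_rot": [0, 0, 0], "fingers": -1}, {"slide": [0, 0, 0.3], "delta_rot": [0, 0, 0], "fingers": -1}, {"slide": [0, 0, 0.15], "delta_rot": [0, 0, 0], "fingers": -1}, {"slide": [0, 0, 0.08], "delta_rot": [0, 0, 0], "fingers": -1}, {"slide": [0, 0, 0.01], "delta_rot": [0, 0, 0], "fingers": -1}, {"slide": [0, 0, 0], "delta_rot": [0, 0, 0], "fingers": -1}]}}

```text
time_s: 10.48
tcp_pos: [0.6179, -0.1719, 0.0355]
eef_rot: [179.9, -0.0, 72.6]
contact_force: [0.5, 0.8, -1.6]
gripper_width: 0.0177
gripper_force: 35.0
```

Emit:
{"name": "play_rows", "arguments": {"rows": [{"slide": [0, 0, 0.01], "delta_rot": [0, 0, 0], "fingers": -1}, {"slide": [0, 0, 0], "delta_rot": [0, 0, 0], "fingers": -1}, {"slide": [0, 0, 0], "delta_rot": [0, 0, 0], "fingers": 0.1}, {"slide": [0, 0, 0], "delta_rot": [0, 0, 0], "fingers": 0.1}, {"slide": [0, 0, -0.2], "delta_rot": [0, 0, 0], "fingers": 0.1}, {"slide": [0, 0, -0.3], "delta_rot": [0, 0, 0], "fingers": 0.1}, {"slide": [0, 0, -0.3], "delta_rot": [0, 0, 1], "fingers": 0.1}, {"slide": [0, 0, 0], "delta_rot": [0, 0, 1], "fingers": 0.1}]}}

```text
time_s: 11.48
tcp_pos: [0.6197, -0.1722, 0.1579]
eef_rot: [179.6, -0.2, 63.3]
contact_force: [-0.9, -0.5, -0.6]
gripper_width: 0.0482
gripper_force: 0.0
```

Emit:
{"name": "play_rows", "arguments": {"rows": [{"slide": [0, 0, 0], "delta_rot": [0, 0, 1], "fingers": -0.2}, {"slide": [0, 0, 0], "delta_rot": [0, 0, 1], "fingers": -0.2}, {"slide": [0, 0, 0], "delta_rot": [0, 0, 1], "fingers": -0.2}, {"slide": [0, 0, 0], "delta_rot": [0, 0, 1], "fingers": -0.2}, {"slide": [0, 0, 0], "delta_rot": [0, 0, 1], "fingers": -0.2}, {"slide": [0, 0, 0], "delta_rot": [0, 0, 1], "fingers": -0.2}, {"slide": [0, 0, 0], "delta_rot": [0, 0, 1], "fingers": -0.2}, {"slide": [0, 0, 0], "delta_rot": [0, 0, 1], "fingers": -0.2}]}}

```text
time_s: 12.48
tcp_pos: [0.6172, -0.1719, 0.1531]
eef_rot: [-180.0, 0.0, 26.6]
contact_force: [0.3, -0.0, -0.5]
gripper_width: 0.0353
gripper_force: 0.0
```

Emit:
{"name": "play_rows", "arguments": {"rows": [{"slide": [0, 0, 0], "delta_rot": [0, 0, 1], "fingers": -0.2}, {"slide": [0, 0, 0], "delta_rot": [0, 0, 1], "fingers": -0.2}, {"slide": [0, 0, 0], "delta_rot": [0, 0, 1], "fingers": -0.2}, {"slide": [0, 0, 0], "delta_rot": [0, 0, 1], "fingers": -0.2}, {"slide": [0, 0, 0], "delta_rot": [0, 0, 1], "fingers": -0.2}, {"slide": [0, 0, 0], "delta_rot": [0, 0, 1], "fingers": -0.2}, {"slide": [0, 0, 0], "delta_rot": [0, 0, 1], "fingers": -0.2}, {"slide": [0, 0, 0], "delta_rot": [0, 0, 1], "fingers": -0.2}]}}

```text
time_s: 13.48
tcp_pos: [0.6172, -0.1719, 0.1531]
eef_rot: [180.0, -0.0, -10.1]
contact_force: [0.8, 0.1, -0.3]
gripper_width: 0.0352
gripper_force: 0.0
```

Emit:
{"name": "play_rows", "arguments": {"rows": [{"slide": [0, 0, 0], "delta_rot": [0, 0, 0.2], "fingers": -0.2}, {"slide": [-0.23, -0.32, 0], "delta_rot": [0, 0, 0], "fingers": -0.2}, {"slide": [-0.23, -0.32, 0], "delta_rot": [0, 0, 0], "fingers": -0.2}, {"slide": [-0.23, -0.32, 0], "delta_rot": [0, 0, 0], "fingers": -0.2}, {"slide": [-0.23, -0.32, 0], "delta_rot": [0, 0, 0], "fingers": -0.2}, {"slide": [-0.23, -0.32, 0], "delta_rot": [0, 0, 0], "fingers": -0.2}, {"slide": [-0.23, -0.32, 0], "delta_rot": [0, 0, 0], "fingers": -0.2}, {"slide": [-0.23, -0.32, 0], "delta_rot": [0, 0, 0], "fingers": -0.2}]}}

```text
time_s: 14.48
tcp_pos: [0.4424, 0.2052, 0.1535]
eef_rot: [-180.0, -0.0, -10.7]
contact_force: [0.9, 0.2, -0.2]
gripper_width: 0.0355
gripper_force: 0.0
```

Emit:
{"name": "play_rows", "arguments": {"rows": [{"slide": [0, 0, 0], "delta_rot": [0, 0, 0], "fingers": -0.2}]}}

```text
time_s: 14.6
tcp_pos: [0.4421, 0.2069, 0.1536]
eef_rot: [-179.9, -0.0, -10.4]
contact_force: [0.3, -0.1, -0.0]
gripper_width: 0.035
gripper_force: 0.0
```

Emit:
{"name": "play_rows", "arguments": {"rows": [{"slide": [-0.02, -0.065, 0], "delta_rot": [0, 0, 0.12], "fingers": -0.2}, {"slide": [0, 0, 0.3], "delta_rot": [0, 0, 0], "fingers": -0.2}, {"slide": [0, 0, 0.3], "delta_rot": [0, 0, 0], "fingers": -0.2}, {"slide": [0, 0, 0.29], "delta_rot": [0, 0, 0], "fingers": -0.2}, {"slide": [0.1, 0, 0], "delta_rot": [0, 0, 0], "fingers": -0.2}, {"slide": [0.08, 0, 0], "delta_rot": [0, 0, 0], "fingers": -0.2}, {"slide": [0, 0, 0], "delta_rot": [0, 0, 0], "fingers": -0.2}]}}

```text
time_s: 15.48
tcp_pos: [0.471, 0.2088, 0.0211]
eef_rot: [-179.9, -0.1, -11.5]
contact_force: [-1.1, -0.6, -0.1]
gripper_width: 0.0349
gripper_force: 0.0
```

Emit:
{"name": "play_rows", "arguments": {"rows": [{"slide": [0.01, 0, 0], "delta_rot": [0, 0, 0], "fingers": -0.2}, {"slide": [0.01, 0, 0], "delta_rot": [0, 0, 0], "fingers": -0.2}, {"slide": [0, 0, 0], "delta_rot": [0, 0, 0], "fingers": -0.2}]}}

```text
time_s: 15.85
tcp_pos: [0.4716, 0.2079, 0.0199]
eef_rot: [-180.0, -0.0, -11.4]
contact_force: [-0.1, -0.4, -0.2]
gripper_width: 0.0352
gripper_force: 0.0
```

Emit:
{"name": "play_rows", "arguments": {"rows": [{"slide": [0.01, 0, 0], "delta_rot": [0, 0, 0], "fingers": -0.2}, {"slide": [0, 0, 0], "delta_rot": [0, 0, 0], "fingers": -0.2}]}}

```text
time_s: 16.1
tcp_pos: [0.473, 0.2076, 0.0196]
eef_rot: [-180.0, 0.0, -11.4]
contact_force: [-1.8, 1.4, 0.9]
gripper_width: 0.035
gripper_force: 0.7
```

Emit:
{"name": "play_rows", "arguments": {"rows": [{"slide": [0.007, 0, 0], "delta_rot": [0, 0, 0], "fingers": -0.2}, {"slide": [0, 0, 0], "delta_rot": [0, 0, 0], "fingers": -0.2}]}}

```text
time_s: 16.35
tcp_pos: [0.474, 0.2074, 0.0195]
eef_rot: [-180.0, 0.0, -11.4]
contact_force: [-3.0, 2.3, 2.1]
gripper_width: 0.0348
gripper_force: 1.8
```

Run:
```python
from plant import r
s=r.get_state();print(s["contact_force"],s["moment"],s["tcp_pos"],s["eef_rot"])
```

```text
[-3.03222168  2.3312168   2.10244288] [0.92967925 1.04935305 0.17020445] [0.47399129 0.20743439 0.01954101] [-1.79993344e+02  8.06051539e-03 -1.13824132e+01]
```

Emit:
{"name": "play_rows", "arguments": {"rows": [{"slide": [0.007, 0, 0], "delta_rot": [0, 0, 0], "fingers": -0.2}, {"slide": [0, 0, 0], "delta_rot": [0, 0, 0], "fingers": -0.2}]}}

```text
time_s: 16.6
tcp_pos: [0.474, 0.2074, 0.0195]
eef_rot: [180.0, 0.1, -11.4]
contact_force: [-10.9, 6.8, 5.1]
gripper_width: 0.035
gripper_force: 5.8
```

Run:
```python
from plant import r
s=r.get_state();print(s["contact_force"],s["moment"],s["tcp_pos"],s["eef_rot"])
```

```text
[-10.85757574   6.78939884   5.13739023] [2.26612179 3.44985398 0.39875943] [0.47403906 0.20737801 0.01954727] [ 1.79990819e+02  7.39879394e-02 -1.13618403e+01]
```

Emit:
{"name": "play_rows", "arguments": {"rows": [{"slide": [0.006, 0, 0], "delta_rot": [0, 0, 0], "fingers": -0.2}, {"slide": [0, 0, 0], "delta_rot": [0, 0, 0], "fingers": -0.2}]}}

```text
time_s: 16.85
tcp_pos: [0.4741, 0.2073, 0.0195]
eef_rot: [180.0, 0.1, -11.3]
contact_force: [-17.4, 9.0, 9.3]
gripper_width: 0.0352
gripper_force: 9.0
```

Run:
```python
from plant import r
s=r.get_state();print(s["contact_force"],s["moment"],s["tcp_pos"],s["eef_rot"])
```

```text
[-17.41430222   9.04891777   9.33854053] [3.24372893 5.45014169 0.6633055 ] [0.47406241 0.20731784 0.01953441] [ 1.79971833e+02  1.32048287e-01 -1.13408337e+01]
```

Emit:
{"name": "play_rows", "arguments": {"rows": [{"slide": [-0.02, 0, 0], "delta_rot": [0, 0, 0], "fingers": -0.2}, {"slide": [0, 0, 0], "delta_rot": [0, 0, -0.5], "fingers": -0.2}, {"slide": [0.01, 0, 0], "delta_rot": [0, 0, 0], "fingers": -0.2}, {"slide": [0.01, 0, 0], "delta_rot": [0, 0, 0], "fingers": -0.2}, {"slide": [0, 0, 0], "delta_rot": [0, 0, 0], "fingers": -0.2}]}}

```text
time_s: 17.48
tcp_pos: [0.4735, 0.2067, 0.0194]
eef_rot: [179.9, 0.2, -9.3]
contact_force: [-18.3, 8.0, 12.1]
gripper_width: 0.0348
gripper_force: 9.5
```

Run:
```python
from plant import r
s=r.get_state();print(s["contact_force"],s["moment"],s["tcp_pos"],s["eef_rot"])
```

```text
[-18.26400545   8.03637619  12.07513074] [ 2.349774    6.0151867  -0.58940944] [0.47352884 0.20668126 0.01941372] [179.9283745    0.2040977   -9.26711026]
```

Emit:
{"name": "play_rows", "arguments": {"rows": [{"slide": [-0.02, 0, 0], "delta_rot": [0, 0, 0], "fingers": -0.2}, {"slide": [0, 0, 0], "delta_rot": [0, 0, 0.26], "fingers": -0.2}, {"slide": [0.01, 0, 0], "delta_rot": [0, 0, 0], "fingers": -0.2}, {"slide": [0.01, 0, 0], "delta_rot": [0, 0, 0], "fingers": -0.2}, {"slide": [0, 0, 0], "delta_rot": [0, 0, 0], "fingers": -0.2}]}}

```text
time_s: 18.1
tcp_pos: [0.4742, 0.207, 0.0195]
eef_rot: [180.0, 0.2, -10.4]
contact_force: [-15.5, 8.6, 10.6]
gripper_width: 0.035
gripper_force: 8.7
```

Run:
```python
from plant import r
s=r.get_state();print(s["contact_force"],s["moment"],s["tcp_pos"],s["eef_rot"])
```

```text
[-15.46712291   8.61340803  10.63933933] [ 2.48998475  5.31349925 -0.10046598] [0.47416821 0.20703338 0.01954931] [ 1.79965433e+02  1.52691094e-01 -1.03580364e+01]
```

Emit:
{"name": "play_rows", "arguments": {"rows": [{"slide": [-0.03, 0, 0], "delta_rot": [0, 0, 0], "fingers": -0.2}, {"slide": [-0.2, 0, 0], "delta_rot": [0, 0, 0], "fingers": -0.2}, {"slide": [0, 0, -0.3], "delta_rot": [0, 0, 0], "fingers": 0.1}, {"slide": [0, 0, -0.3], "delta_rot": [0, 0, 0], "fingers": 0.1}, {"slide": [0, 0, -0.3], "delta_rot": [0, 0, 0], "fingers": 0.1}]}}

```text
time_s: 18.73
tcp_pos: [0.4422, 0.2128, 0.156]
eef_rot: [180.0, -0.0, -10.3]
contact_force: [1.4, 1.4, -0.5]
gripper_width: 0.0479
gripper_force: 0.0
```

Emit:
{"name": "play_rows", "arguments": {"rows": [{"slide": [0.23, 0.33, 0], "delta_rot": [0, 0, 0], "fingers": 0.1}, {"slide": [0.23, 0.33, 0], "delta_rot": [0, 0, 0], "fingers": 0.1}, {"slide": [0.23, 0.33, 0], "delta_rot": [0, 0, 0], "fingers": 0.1}, {"slide": [0.23, 0.33, 0], "delta_rot": [0, 0, 0], "fingers": 0.1}, {"slide": [0.23, 0.33, 0], "delta_rot": [0, 0, 0], "fingers": 0.1}, {"slide": [0.23, 0.33, 0], "delta_rot": [0, 0, 0], "fingers": 0.1}, {"slide": [0.23, 0.33, 0], "delta_rot": [0, 0, 0], "fingers": 0.1}, {"slide": [0, 0, 0], "delta_rot": [0, 0, -1], "fingers": 0.1}]}}

```text
time_s: 19.73
tcp_pos: [0.6185, -0.1754, 0.1533]
eef_rot: [179.9, 0.1, -5.9]
contact_force: [-0.8, 1.2, -0.8]
gripper_width: 0.0482
gripper_force: 0.0
```

Emit:
{"name": "play_rows", "arguments": {"rows": [{"slide": [0, 0, 0], "delta_rot": [0, 0, -1], "fingers": 0.1}, {"slide": [0, 0, 0], "delta_rot": [0, 0, -1], "fingers": 0.1}, {"slide": [0, 0, 0], "delta_rot": [0, 0, -1], "fingers": 0.1}, {"slide": [0, 0, 0], "delta_rot": [0, 0, -1], "fingers": 0.1}, {"slide": [0, 0, 0], "delta_rot": [0, 0, -1], "fingers": 0.1}, {"slide": [0, 0, 0], "delta_rot": [0, 0, -1], "fingers": 0.1}, {"slide": [0, 0, 0], "delta_rot": [0, 0, -1], "fingers": 0.1}, {"slide": [0, 0, 0], "delta_rot": [0, 0, -1], "fingers": 0.1}]}}

```text
time_s: 20.72
tcp_pos: [0.6178, -0.1715, 0.1543]
eef_rot: [180.0, 0.0, 31.1]
contact_force: [0.4, 0.4, 0.4]
gripper_width: 0.0481
gripper_force: 0.0
```

Emit:
{"name": "play_rows", "arguments": {"rows": [{"slide": [0, 0, 0], "delta_rot": [0, 0, -1], "fingers": 0.1}, {"slide": [0, 0, 0], "delta_rot": [0, 0, -1], "fingers": 0.1}, {"slide": [0, 0, 0], "delta_rot": [0, 0, -1], "fingers": 0.1}, {"slide": [0, 0, 0], "delta_rot": [0, 0, -1], "fingers": 0.1}, {"slide": [0, 0, 0], "delta_rot": [0, 0, -1], "fingers": 0.1}, {"slide": [0, 0, 0], "delta_rot": [0, 0, -1], "fingers": 0.1}, {"slide": [0, 0, 0], "delta_rot": [0, 0, -1], "fingers": 0.1}, {"slide": [0, 0, 0], "delta_rot": [0, 0, -1], "fingers": 0.1}]}}

```text
time_s: 21.72
tcp_pos: [0.6178, -0.1715, 0.1543]
eef_rot: [-180.0, 0.0, 67.7]
contact_force: [0.9, 0.1, -0.1]
gripper_width: 0.0481
gripper_force: 0.0
```

Emit:
{"name": "play_rows", "arguments": {"rows": [{"slide": [0, 0, 0], "delta_rot": [0, 0, -1], "fingers": 0.1}, {"slide": [0, 0, 0.3], "delta_rot": [0, 0, -0.05], "fingers": 0.1}, {"slide": [0, 0, 0.3], "delta_rot": [0, 0, 0], "fingers": 0.1}, {"slide": [0, 0, 0.2], "delta_rot": [0, 0, 0], "fingers": 0.1}, {"slide": [0, 0, 0], "delta_rot": [0, 0, 0], "fingers": 0.1}, {"slide": [0, 0, 0], "delta_rot": [0, 0, 0], "fingers": -1}, {"slide": [0, 0, 0], "delta_rot": [0, 0, 0], "fingers": -1}, {"slide": [0, 0, 0], "delta_rot": [0, 0, 0], "fingers": -1}], "squeeze": 35}}

```text
time_s: 22.72
tcp_pos: [0.6185, -0.171, 0.0359]
eef_rot: [179.9, -0.0, 72.5]
contact_force: [-0.0, 0.2, 0.5]
gripper_width: 0.0241
gripper_force: 0.0
```

Run:
```python
from edge import *
from plant import r
T=r.capture("top");pickle.dump(T,open("top4.pkl","wb"));s=r.get_state();print(s["tcp_pos"],s["eef_rot"],s["gripper_width"],s["gripper_force"],s["joints"].round(1))
q=lambda x,y:[150+(x+.5)/6-.5,175+(y+.5)/6-.5]
for w in(1.5,2,3):print(edge(T,q(165,494),q(325,516),.07,w))
```

```text
[ 0.61835802 -0.17099669  0.03568671] [ 1.79900511e+02 -3.25450099e-02  7.24469319e+01] 0.01968717693461383 0.0 [  1.9  27.3 -16.3   0.  -46.3 160.5]
(np.float32(-9.876718), np.float64(0.17516730922364224), (np.float32(486.61276), np.float32(212.57278)))
(np.float32(-10.312026), np.float64(0.16657842450802585), (np.float32(486.71472), np.float32(214.3335)))
(np.float32(-10.40353), np.float64(0.14806116553203175), (np.float32(486.6928), np.float32(214.33638)))
```

Emit:
{"name": "play_rows", "arguments": {"rows": [{"slide": [0, 0, 0], "delta_rot": [0, 0, 0], "fingers": -1}, {"slide": [0, 0, 0], "delta_rot": [0, 0, 0], "fingers": -1}, {"slide": [0, 0, 0], "delta_rot": [0, 0, 0], "fingers": -1}]}}

```text
time_s: 23.15
tcp_pos: [0.6183, -0.171, 0.0355]
eef_rot: [179.9, -0.0, 72.5]
contact_force: [-1.7, 1.2, 5.2]
gripper_width: 0.0178
gripper_force: 35.0
```

Emit:
{"name": "play_rows", "arguments": {"rows": [{"slide": [0, 0, -0.15], "delta_rot": [0, 0, 0], "fingers": -1}, {"slide": [0, 0, -0.3], "delta_rot": [0, 0, 0], "fingers": -1}, {"slide": [0, 0, -0.3], "delta_rot": [0, 0, 0], "fingers": -1}, {"slide": [0, 0, -0.3], "delta_rot": [0, 0, 0], "fingers": -1}, {"slide": [0, 0, -0.3], "delta_rot": [0, 0, 0], "fingers": -1}, {"slide": [0, 0, -0.1], "delta_rot": [0, 0, 0], "fingers": -1}, {"slide": [0, 0, 0], "delta_rot": [0, 0, 0], "fingers": -1}]}}

```text
time_s: 24.02
tcp_pos: [0.6179, -0.1708, 0.2525]
eef_rot: [179.9, -0.0, 72.4]
contact_force: [-0.3, -0.1, -2.2]
gripper_width: 0.018
gripper_force: 35.0
```

Emit:
{"name": "play_rows", "arguments": {"rows": [{"slide": [0.31, -0.12, 0], "delta_rot": [0, 0, 0], "fingers": -1}, {"slide": [0.32, -0.12, 0], "delta_rot": [0, 0, 0], "fingers": -1}, {"slide": [0.32, -0.12, 0], "delta_rot": [0, 0, 0], "fingers": -1}, {"slide": [0.32, -0.12, 0], "delta_rot": [0, 0, 0], "fingers": -1}, {"slide": [0.32, -0.12, 0], "delta_rot": [0, 0, 0], "fingers": -1}, {"slide": [0.32, -0.12, 0], "delta_rot": [0, 0, 0], "fingers": -1}, {"slide": [0.32, -0.12, 0], "delta_rot": [0, 0, 0], "fingers": -1}]}}

```text
time_s: 24.9
tcp_pos: [0.5973, 0.1873, 0.2495]
eef_rot: [-179.8, 0.1, 72.4]
contact_force: [0.8, -0.1, -1.7]
gripper_width: 0.0176
gripper_force: 35.0
```

Emit:
{"name": "play_rows", "arguments": {"rows": [{"slide": [0, 0, 0], "delta_rot": [0, 0, -0.77], "fingers": -1}, {"slide": [0, 0, 0], "delta_rot": [0, 0, -0.77], "fingers": -1}, {"slide": [0, 0, 0], "delta_rot": [0, 0, 0], "fingers": -1}]}}

```text
time_s: 25.28
tcp_pos: [0.5976, 0.1859, 0.2497]
eef_rot: [-179.8, 0.1, 79.5]
contact_force: [0.0, 1.1, -1.3]
gripper_width: 0.0177
gripper_force: 35.0
```

```bash
cat > run6.py <<'E'
from fit2 import *
from plant import r
import sys
S=r.capture("scene");pickle.dump(S,open("scene5.pkl","wb"));s=r.get_state();print(s["tcp_pos"],s["eef_rot"],s["contact_force"],s["moment"],s["joints"].round(1))
tz=s["tcp_pos"][2]-.0355; x,y=s["tcp_pos"][:2]
P=np.r_[circ(.05,.022+tz),circ(.05,.014+tz)];q,v=sfit([(S,P)],[x,y,0],free=(1,1,0),step=(.004,.004,.1));print("lid",q,v)
q,v=sfit([(S,np.r_[circ(.056,.17),circ(.056,.13)])],[.5973,.1847,0],free=(1,1,0),step=(.004,.004,.1));print("drum",q,v)
crop(S,280,110,400,235,4.8,"s5.png")
E
python3 run6.py
```

```text
[0.59783176 0.18571609 0.25011219] [-1.79863378e+02  1.03816486e-01  7.94242962e+01] [ 0.13309625 -0.06504784 -0.86536777] [-0.06386502 -0.10210265  0.00998982] [ 35.1  15.3  -3.7  -0.  -71.2 134.3]
lid [0.58750415 0.2045781  0.        ] 15.236660957336426
drum [0.6112241  0.18121276 0.        ] 31.149988174438477
```

View pics/s5.png

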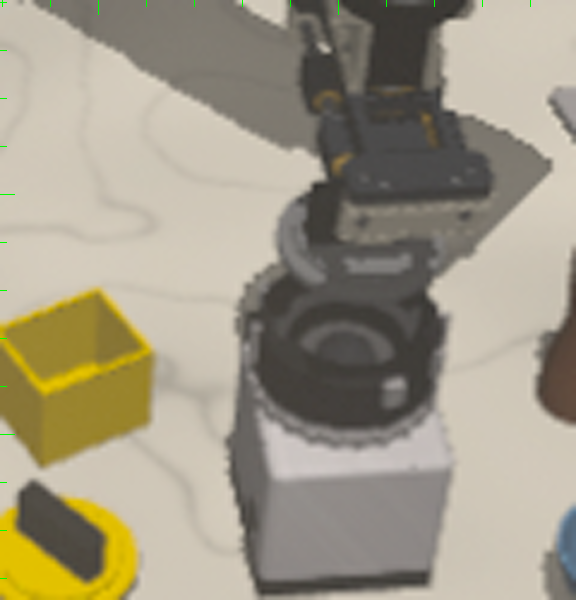

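I've now viewed 11 pictures, one over the limit of 10, so I won't view any more. The last one shows the held lid above the mouth at about (345,175). From here I'll go by forces and pose.

Emit:
{"name": "play_rows", "arguments": {"rows": [{"slide": [0, 0, 0.13], "delta_rot": [0, 0, 0], "fingers": -1}, {"slide": [0, 0, 0.13], "delta_rot": [0, 0, 0], "fingers": -1}, {"slide": [0, 0, 0.02], "delta_rot": [0, 0, 0], "fingers": -1}, {"slide": [0, 0, 0.02], "delta_rot": [0, 0, 0], "fingers": -1}, {"slide": [0, 0, 0], "delta_rot": [0, 0, 0], "fingers": -1}]}}

```text
time_s: 25.95
tcp_pos: [0.5988, 0.186, 0.2075]
eef_rot: [180.0, -0.0, 79.5]
contact_force: [-0.9, -0.3, -0.5]
gripper_width: 0.0179
gripper_force: 35.0
```

Emit:
{"name": "play_rows", "arguments": {"rows": [{"slide": [0, -0.007, 0], "delta_rot": [0, 0, 0], "fingers": -1}, {"slide": [0, 0, 0.02], "delta_rot": [0, 0, 0], "fingers": -1}, {"slide": [0, 0, 0], "delta_rot": [0, 0, 0], "fingers": -1}]}}

```text
time_s: 26.32
tcp_pos: [0.5973, 0.1861, 0.2039]
eef_rot: [-180.0, 0.0, 79.5]
contact_force: [-0.0, -0.2, -1.6]
gripper_width: 0.0176
gripper_force: 35.0
```

Emit:
{"name": "play_rows", "arguments": {"rows": [{"slide": [0, 0, 0.02], "delta_rot": [0, 0, 0], "fingers": -1}, {"slide": [0, 0, 0], "delta_rot": [0, 0, 0], "fingers": -1}]}}

```text
time_s: 26.58
tcp_pos: [0.5973, 0.186, 0.2007]
eef_rot: [-180.0, 0.0, 79.5]
contact_force: [0.0, -0.3, -0.8]
gripper_width: 0.0181
gripper_force: 35.0
```

Emit:
{"name": "play_rows", "arguments": {"rows": [{"slide": [0, 0, 0.02], "delta_rot": [0, 0, 0], "fingers": -1}, {"slide": [0, 0, 0.02], "delta_rot": [0, 0, 0], "fingers": -1}, {"slide": [0, 0, 0], "delta_rot": [0, 0, 0], "fingers": -1}]}}

```text
time_s: 26.95
tcp_pos: [0.5973, 0.186, 0.1947]
eef_rot: [-180.0, 0.0, 79.5]
contact_force: [0.1, 0.3, -1.7]
gripper_width: 0.0176
gripper_force: 35.0
```

Emit:
{"name": "play_rows", "arguments": {"rows": [{"slide": [0, 0, 0.015], "delta_rot": [0, 0, 0], "fingers": -1}, {"slide": [0, 0, 0], "delta_rot": [0, 0, 0], "fingers": -1}]}}

```text
time_s: 27.2
tcp_pos: [0.5974, 0.1861, 0.1926]
eef_rot: [-180.0, 0.0, 79.5]
contact_force: [0.7, 0.3, -1.7]
gripper_width: 0.0176
gripper_force: 35.0
```

Emit:
{"name": "play_rows", "arguments": {"rows": [{"slide": [0, 0, 0.01], "delta_rot": [0, 0, 0], "fingers": -1}, {"slide": [0, 0, 0], "delta_rot": [0, 0, 0], "fingers": -1}]}}

```text
time_s: 27.45
tcp_pos: [0.5976, 0.1862, 0.1916]
eef_rot: [180.0, -0.0, 79.5]
contact_force: [-0.4, 0.0, -0.0]
gripper_width: 0.0181
gripper_force: 35.0
```

Emit:
{"name": "play_rows", "arguments": {"rows": [{"slide": [0, 0, 0.007], "delta_rot": [0, 0, 0], "fingers": -1}, {"slide": [0, 0, 0], "delta_rot": [0, 0, 0], "fingers": -1}]}}

```text
time_s: 27.7
tcp_pos: [0.5976, 0.1862, 0.1915]
eef_rot: [179.9, -0.0, 79.5]
contact_force: [-3.7, 0.2, 7.1]
gripper_width: 0.0174
gripper_force: 35.0
```

Emit:
{"name": "play_rows", "arguments": {"rows": [{"slide": [0, 0, 0], "delta_rot": [0, 0, 0.5], "fingers": -1}, {"slide": [0, 0, 0], "delta_rot": [0, 0, 0.5], "fingers": -1}, {"slide": [0, 0, 0], "delta_rot": [0, 0, 0], "fingers": -1}]}}

```text
time_s: 28.08
tcp_pos: [0.5983, 0.1863, 0.1915]
eef_rot: [179.9, -0.1, 74.9]
contact_force: [-0.6, -0.3, 6.2]
gripper_width: 0.018
gripper_force: 35.0
```

```bash
cat > st.py <<'E'
from plant import r
s=r.get_state();print(s["time_s"],s["contact_force"].round(2),s["moment"].round(3),s["tcp_pos"].round(4),s["eef_rot"].round(2),s["gripper_width"])
E
python3 st.py
```

```text
28.075 [-0.62 -0.34  6.22] [-0.097  0.298 -0.059] [0.5983 0.1863 0.1915] [ 1.7989e+02 -6.0000e-02  7.4930e+01] 0.018039847651319798
```

Emit:
{"name": "play_rows", "arguments": {"rows": [{"slide": [0, 0, 0], "delta_rot": [0, 0, 0.7], "fingers": -1}, {"slide": [0, 0, 0], "delta_rot": [0, 0, 0.7], "fingers": -1}, {"slide": [0, 0, 0], "delta_rot": [0, 0, 0], "fingers": -1}]}}

```text
time_s: 28.45
tcp_pos: [0.5987, 0.1861, 0.1915]
eef_rot: [179.9, -0.1, 68.6]
contact_force: [2.5, -2.5, 6.5]
gripper_width: 0.0176
gripper_force: 35.0
```

```bash
python3 st.py
```

```text
28.45 [ 2.46 -2.51  6.51] [-0.629 -0.73   0.037] [0.5987 0.1861 0.1915] [ 1.7986e+02 -7.0000e-02  6.8550e+01] 0.017615923731148474
```

Emit:
{"name": "play_rows", "arguments": {"rows": [{"slide": [0, 0, 0], "delta_rot": [0, 0, 0.7], "fingers": -1}, {"slide": [0, 0, 0], "delta_rot": [0, 0, 0.7], "fingers": -1}, {"slide": [0, 0, 0], "delta_rot": [0, 0, 0.7], "fingers": -1}, {"slide": [0, 0, 0], "delta_rot": [0, 0, 0], "fingers": -1}]}}

```text
time_s: 28.95
tcp_pos: [0.5988, 0.186, 0.1915]
eef_rot: [179.9, -0.1, 58.9]
contact_force: [3.3, -2.0, 5.3]
gripper_width: 0.0179
gripper_force: 35.0
```

```bash
python3 st.py
```

```text
28.95 [ 3.3  -1.98  5.25] [-0.793 -0.925  0.112] [0.5988 0.186  0.1915] [ 1.7986e+02 -9.0000e-02  5.8940e+01] 0.017929759748698818
```

Emit:
{"name": "play_rows", "arguments": {"rows": [{"slide": [0, 0, 0], "delta_rot": [0, 0, 0.7], "fingers": -1}, {"slide": [0, 0, 0], "delta_rot": [0, 0, 0.7], "fingers": -1}, {"slide": [0, 0, 0], "delta_rot": [0, 0, 0.7], "fingers": -1}, {"slide": [0, 0, 0], "delta_rot": [0, 0, 0.7], "fingers": -1}, {"slide": [0, 0, 0], "delta_rot": [0, 0, 0.75], "fingers": -1}, {"slide": [0, 0, 0], "delta_rot": [0, 0, 0], "fingers": -1}]}}

```text
time_s: 29.7
tcp_pos: [0.5988, 0.1859, 0.1916]
eef_rot: [179.9, -0.1, 42.7]
contact_force: [2.5, -3.0, 5.1]
gripper_width: 0.0183
gripper_force: 35.0
```

```bash
python3 st.py
```

```text
29.7 [ 2.5  -2.99  5.09] [-0.986 -0.977  0.113] [0.5988 0.1859 0.1916] [ 1.7989e+02 -1.3000e-01  4.2660e+01] 0.018291244456030222
```

Emit:
{"name": "play_rows", "arguments": {"rows": [{"slide": [0, 0, 0], "delta_rot": [0, 0, 0.05], "fingers": -1}, {"slide": [0, 0, 0], "delta_rot": [0, 0, 0], "fingers": -1}, {"slide": [0, 0, 0], "delta_rot": [0, 0, 0], "fingers": -1}, {"slide": [0, 0, 0], "delta_rot": [0, 0, 0], "fingers": -1}]}}

```text
time_s: 30.2
tcp_pos: [0.5988, 0.1859, 0.1915]
eef_rot: [179.9, -0.1, 42.5]
contact_force: [3.4, -2.3, 5.6]
gripper_width: 0.0182
gripper_force: 35.0
```

```bash
python3 st.py; python3 -c "
from plant import r
print(r.close_job())"
```

```text
30.2 [ 3.4  -2.31  5.6 ] [-0.958 -0.892  0.164] [0.5988 0.1859 0.1915] [ 1.7989e+02 -1.2000e-01  4.2490e+01] 0.018159930896599355
the job is handed in; nothing more can be done
None
```

I handed in the job at 30.2 s with the bin pushed flush and square to the tower, and the lid fully home, turned about 0.65 rad to the pulse marks and still gripped against its spring. I couldn't check the ring angle directly, the verdict wasn't shown, and I viewed 11 pictures, one over the limit of 10.

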